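Open the red filter box on the garage bench

TASK

Take the cover off the filter box with the red cover: loosen its two black thumbscrews one after the other, each about a quarter turn counter-clockwise until it stops, then lift the red cover straight up by its aluminium handle. Set it down gently, flat and the same way up, in the middle of the green mat and let go.

Things in the scene. Friction and masses are not known exactly. Their poses are not given: they have to be found in the camera images.
- cover_red_grip (a point): Centre of the upright aluminium handle (36 mm along y, 14 along x, 40 high) amid the loose red cover, 0.25-0.6 kg. Axes are the cover's: y its length (231 mm, roughly the robot's left-right), x its width (121), z up. Cover's top face 20 mm below this point, skirt's lower edge 44 below. It sits over a steel box fixed to the bench, 2 mm play; free once raised 25 mm. An identical blue-covered box stands nearby.
- screw_left (a joint): Angle (rad) of the red cover's left thumbscrew, on its centre line at cover y = +80 mm from the handle. Black upright bar with yellow stripe, 38 mm long, 12 thick, top 37 above the cover's face, on a hub 30 across, 9 high; turns about the vertical through its middle. 0: tight, bar along cover x. Grows counter-clockwise from above to the stop at 1.45 (nearly along y); frees from 1.1.
- screw_right (a joint): The same for the right thumbscrew, at cover y = -80 mm from the handle; same shape, also loosened counter-clockwise. Both start between 0 and 0.2, turn stiffly (0.05 N m), stay where they are left and stay on the cover when it is lifted. Either one, while tight, holds the cover on its box.
- mat_top (a point): Centre of the upper face of the flat green mat fixed on the bench, 180 mm along its x by 260 mm along its y (roughly the robot's left-right), 4 mm thick.

How it is judged (in metres and radians):
On the way, in this order (a step that is already met when the one before it is completed fails the run):
1. one thumbscrew of the red cover is loosened (past 1.1 rad), the cover still on its box (value of joint any of screw_left, screw_right above 1.1 rad and height (world z) of cover_red_grip below 0.106 m), for 0.1 s.
2. both thumbscrews are loosened, the cover still on its box (value of joint each of screw_left, screw_right above 1.1 rad and height (world z) of cover_red_grip below 0.106 m), for 0.1 s.
3. the red cover is lifted clear of its box (height (world z) of cover_red_grip above 0.118 m), for 0.1 s.
4. the cover is brought down on the mat in the gripper, not dropped (horizontal distance between cover_red_grip and mat_top below 0.05 m and height (world z) of cover_red_grip below 0.06 m and angle between cover_red_grip's own z axis and vertical below 0.17 rad and contact force between cover_red and the fingers above 0.5 N), for 0.05 s.
At the end, for the whole second after the job is handed in: The red cover lies at rest on the green mat, level and right way up (within 10 degrees), its handle within 50 mm of the mat's centre, any heading, both its thumbscrews still loose (past 1.0 rad) (horizontal distance between cover_red_grip and mat_top below 0.05 m and height (world z) of cover_red_grip below 0.06 m and angle between cover_red_grip's own z axis and vertical below 0.17 rad and linear speed of cover_red below 0.02 m/s and value of joint each of screw_left, screw_right above 1 rad); the robot touches nothing.
It also fails if it takes over 61 s, if anything falls off the work surface, if the arm or the gripper's body presses on something with over 40 N, if the wrist force passes 120 N, or if a joint passes its speed limit or range.

ROBOT

A 6-joint arm with a two-finger parallel gripper is mounted at the origin on the work surface. World frame = base frame: x ahead of the robot, y to its left, z up, the work surface at z = 0. Lengths are in mm, angles in rad, forces in N, time in s.
With the tool pointing down it reaches from about 425 to 1125 mm from the base axis. Payload 14.9 kg.
Tool frame: the origin (TCP) lies at the very end of the fingers, on their centre line; the grasp point (between the pads) lies hold_point_z behind it (hold_point_z is the distance from the TCP to the grasp point, in mm); z points along the fingers, y is the direction in which the jaws open and shut (so a half turn about z gives the same grasp; the last joint's range is limited). The gripper opens to 91 mm and grips with 3 to 60 N. Pads are 32 mm wide; open, the fingers measure 118 mm over their backs; the gripper's body (76 mm by 178 mm) begins 60 mm behind the grasp point.
Start: joints at [-1.283, 0.379, 1.734, -0, 1.028, -0.033], TCP at [220.724, -664.303, 213.932] pointing down, gripper open.
Joint ranges: [-2.77, 2.77], [-0.74, 2.19], [0, 2.66], [-1.06, 4.2], [0.31, 2.87], [-3.08, 3.08]. Speed limits (rad/s): [1.89, 1.89, 2.39, 3.14, 3.14, 3.14].

INTERFACE

Orientations are given as a unit quaternion [x, y, z, w].
In Python, from workcell import * gives the robot as it stands. The module is installed in compiled form; this text tells all that it offers.
- The arm moves only by the tool servo_tool, never from a script. Its argument "commands" is a list of rows, each a list of 3 entries, a list of its own where there are three numbers: the shift along the tool's x, y, z in m, then the turn about the tool's z in degrees, then the opening, from 0 (shut) to 1 (fully open). In form: [[[x, y, z], roll, hand], ...]. A call has 1 to 10 rows; each row is the pose to reach, as a shift and turn from the pose measured when the call began, along the tool's axes at that moment; what a row does not reach only later rows make up. A row lasts 1/8 s, in which the tool goes at most 62.5 mm and 10.7 degrees, less where a joint would pass 70% of its speed; a pose out of reach is approached as far as the arm can. A call with a gripper value outside its range is refused whole. The fingers move at their own pace and stop on an object; the grip force is fixed at half the most. Time passes only in rows, so rows that repeat a pose let the fingers close. It gives the time, the measured TCP pose, the force and the opening at its end, in the units of the state.
- sense(): the state, without advancing time (a new reading comes with each control period).
- capture(name): name is "scene" or "side" or "wrist"; returns a dict with "pixels" (420x560x3 uint8, red, green, blue), "fx", "fy", "cx", "cy" (pixels), "rvec" (rotation vector, rad) and "tvec" (3), from world to camera coordinates, as OpenCV has them. Camera axes: x right, y down, z forward; pixel columns grow to the right and rows downward; lengths in mm; the calibration is good to about 2 mm. A picture is of the moment at which its call begins. There is no depth.
- hand_in(): hands the job in, once; it reports no verdict.
Trained networks look in a picture, given as the dict that the camera call returned (one of the last four; its "shot" number tells which), for a name from the list of things; names that differ only in an ending like _2 or _b are one class to them, and where a whole thing is asked for, a point or a joint stands for the part that bears it (a point fixed in the world has none). Each returns a list of dicts, best first, with "conf" (0 to 1); they miss things now and then, are a little off and sometimes report something else, mostly with a low value. They report only what shows in the picture. A call takes as long as a camera call.
- boxes_of(picture, label): "xy" ([column, row] in pixels, amid what is visible of it).
- outline_of(picture, label): "region" (420x560 bool, what is visible of it) and "xy" ([column, row] in pixels, amid what is visible of it).
The state is a dict: "t": time; "q": joint angles; "dq": joint speeds; "joint_torque": joint torques, N m; "position": TCP position; "tcp_rot": TCP orientation; "force": force on the tool from outside, world axes, zero at the start; "wrist_torque": the same for the moment, N m; "grip_width": finger opening in mm.
Only numpy, scipy, OpenCV 4.12 (cv2) and the standard library are available. Lean on these libraries where they do the work, as an engineer would, in place of code of your own. Each camera call takes 0.05 s, during which the arm holds its last target.

## Working session

There is one attempt and no reset: what is moved stays moved. The work goes in short steps, Python scripts to look and compute and a tool call to move; the robot and the scene stay as the last step left them, time stands still between calls to the robot, and variables do not carry over. Pictures are saved under pics/ and viewed, and the job is handed in when it is done.

Besides the shell and the picture viewer there is one more tool, called after "Request:" as name(argument=value, ...) on one line, values as JSON. servo_tool: Moves the arm, as the interface text tells. Its arguments: {"type":"object","properties":{"commands":{"type":"array","items":{"type":"array"}}},"required":["commands"]}

```bash
mkdir -p pics; ls; python3 - <<'E'
from workcell import *
import cv2
s=sense();print({k:s[k] for k in s})
for n in ["scene","side","wrist"]:
    p=capture(n);cv2.imwrite(f"pics/{n}0.png",p["pixels"][:,:,::-1])
    print(n,p["fx"],p["cx"],p["cy"],p["rvec"],p["tvec"])
    for l in ["cover_red_grip","screw_left","screw_right","mat_top"]:
        print(l,[(b["conf"],b["xy"]) for b in boxes_of(p,l)])
E
```

```text
pics
{'t': 0.0, 'q': array([-1.28331140e+00,  3.79431002e-01,  1.73476095e+00,  4.46030054e-05,
        1.02849820e+00, -3.32782400e-02]), 'dq': array([-1.81708682e-03, -2.09434508e-04,  7.71012116e-04, -3.99230017e-05,
       -1.08007344e-03,  6.97132728e-06]), 'joint_torque': array([ 2.79983680e-03, -7.63722324e+01, -4.34369946e+01,  6.51510805e-02,
        4.25855792e-02, -1.25180804e-04]), 'position': array([ 220.61254903, -663.91869589,  213.28238449]), 'tcp_rot': array([ 9.87168109e-01,  1.59683508e-01, -5.06186013e-05, -5.46741769e-04]), 'force': array([-0.43894382,  0.75145696,  0.33827196]), 'wrist_torque': array([-0.01609495, -0.00727194, -0.02017922]), 'grip_width': 91.17813147960075}
scene 381.82447840801746 279.1087112685745 213.14902689906765 [ 1.65839865  1.52138011 -0.81893323] [ -73.71633089 -204.77196838 1438.24807379]
cover_red_grip [(0.57, [140.6, 235.4])]
screw_left [(0.6, [172.1, 231.3]), (0.4, [387.6, 239.9])]
screw_right [(0.49, [105.7, 225.7])]
mat_top [(0.86, [387.9, 239.8])]
side 486.1370887375657 282.64113146064335 208.96926234630376 [ 0.54413672 -2.72700962  1.07407824] [ 462.13035267  193.86815901 1065.87306464]
cover_red_grip [(0.94, [305.6, 133.6])]
screw_left [(0.59, [292.7, 140.2])]
screw_right [(0.7, [318.5, 113.3])]
mat_top [(0.63, [211.7, 342.5])]
wrist 327.98908424264846 280.36522411013704 212.87187418449756 [-2.34597436  1.69246478  0.25269058] [-700.29922049  -33.39980087  392.56756984]
cover_red_grip []
screw_left []
screw_right []
mat_top []
```

View pics/scene0.png

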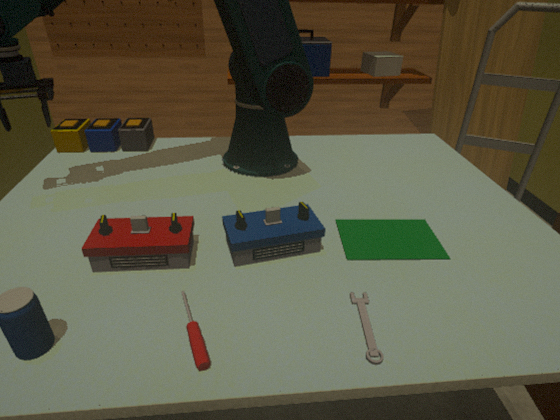

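View pics/side0.png

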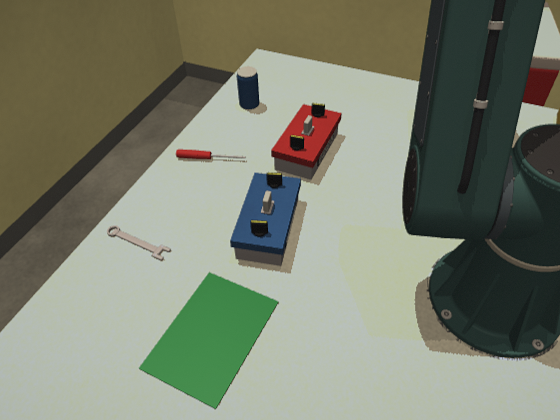

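View pics/wrist0.png

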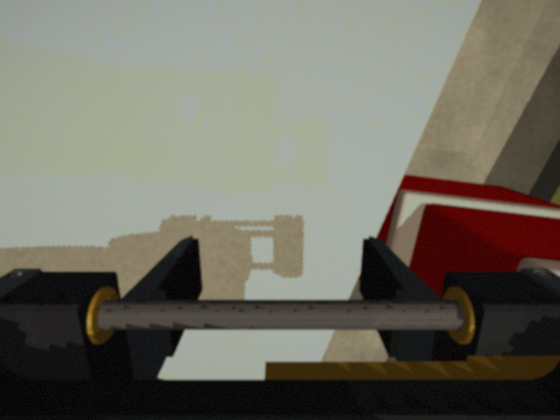

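```bash
cat > h.py <<'E'
from workcell import *
import numpy as np, cv2
from scipy.spatial.transform import Rotation as R
def P(p):
    Rm=cv2.Rodrigues(np.array(p["rvec"],float))[0]; t=np.array(p["tvec"],float)
    K=np.array([[p["fx"],0,p["cx"]],[0,p["fy"],p["cy"]],[0,0,1.]])
    return K,Rm,t
def proj(p,X):
    K,Rm,t=P(p); c=(Rm@np.atleast_2d(X).T).T+t; u=(K@c.T).T; return u[:,:2]/u[:,2:]
def onz(p,uv,z):
    K,Rm,t=P(p); d=Rm.T@np.linalg.inv(K)@np.array([*uv,1.]); o=-Rm.T@t
    return o+d*(z-o[2])/d[2]
def tri(ps,uvs):
    A=[];b=[]
    for p,uv in zip(ps,uvs):
        K,Rm,t=P(p); d=Rm.T@np.linalg.inv(K)@np.array([*uv,1.]); d/=np.linalg.norm(d); o=-Rm.T@t
        M=np.eye(3)-np.outer(d,d);A.append(M);b.append(M@o)
    A=np.vstack(A);b=np.hstack(b);x=np.linalg.lstsq(A,b,rcond=None)[0]
    return x,np.linalg.norm(A@x-b)
def save(p,name,crop=None,k=1):
    im=p["pixels"][:,:,::-1]
    if crop: c=crop; im=im[c[1]:c[3],c[0]:c[2]]
    if k!=1: im=cv2.resize(im,None,fx=k,fy=k,interpolation=cv2.INTER_CUBIC)
    cv2.imwrite("pics/"+name,im)
E
python3 - <<'E'
from h import *
a=capture("scene");b=capture("side")
save(a,"sc1.png",(70,200,210,280),5);save(b,"si1.png",(260,90,360,190),6)
for l in ["cover_red_grip","screw_left","screw_right","mat_top"]:
    oa=outline_of(a,l);ob=outline_of(b,l)
    for o in oa+ob: print(l,o["conf"],o["xy"],o["region"].sum())
    if oa and ob: print(tri([a,b],[oa[0]["xy"],ob[0]["xy"]]))
# mat
for p in (a,b):
    hsv=cv2.cvtColor(p["pixels"],cv2.COLOR_RGB2HSV)
    m=cv2.inRange(hsv,(50,150,50),(70,255,255))
    c=max(cv2.findContours(m,0,1)[0],key=cv2.contourArea)
    q=cv2.approxPolyDP(c,5,True)[:,0]
    print([onz(p,x,4).round(1) for x in q], np.mean([onz(p,x,4) for x in q],0))
E
```

```text
cover_red_grip 0.96 [142.8, 232.7] 3900
cover_red_grip 0.88 [303.6, 135.4] 2740
(array([ 562.80672511, -302.82689404,   65.3148291 ]), np.float64(5.516460341772572))
screw_left 0.74 [173.8, 227.3] 166
screw_left 0.71 [294.5, 139.3] 196
screw_left 0.18 [303.2, 135.4] 2737
(array([ 568.41509175, -234.67285814,   89.61433265]), np.float64(8.417276069395466))
screw_right 0.74 [104.2, 224.8] 182
screw_right 0.5 [315.3, 112.0] 156
(array([ 559.94188357, -386.35235322,   89.64237829]), np.float64(5.1941184762244825))
mat_top 0.7 [389.8, 237.3] 3877
mat_top 0.73 [211.0, 343.2] 9870
(array([521.87140895, 327.53873527,  -6.95282784]), np.float64(5.019308910184358))
[array([441.4, 192.8,   4. ]), array([611.8, 181.7,   4. ]), array([629.8, 433. ,   4. ]), array([458.1, 445.6,   4. ])] [535.27618893 313.27165742   4.        ]
[array([441.8, 331.2,   4. ])] [441.75569648 331.15938566   4.        ]
```

View pics/sc1.png

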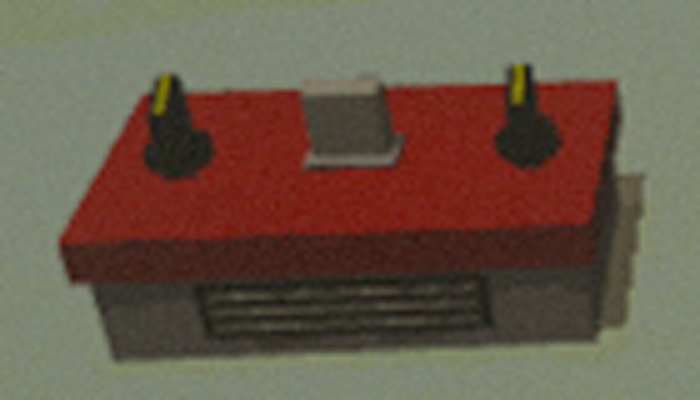

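View pics/si1.png

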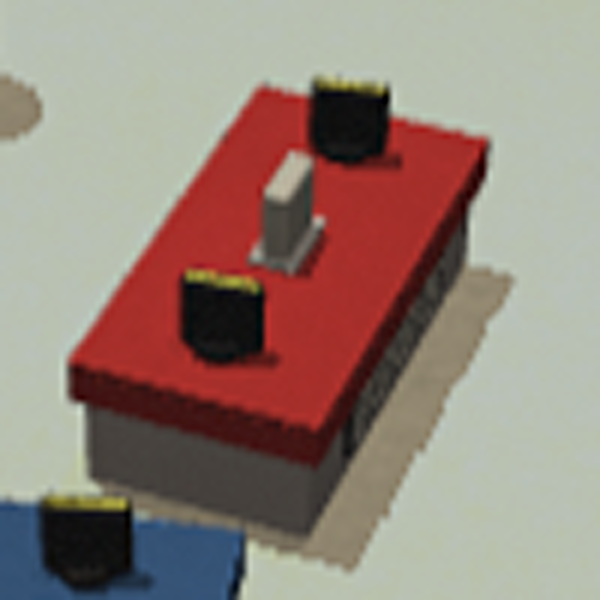

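```bash
python3 - <<'E'
from h import *
from scipy.optimize import least_squares
a=capture("scene");b=capture("side")
ua={(-1,-1):(99.4,218.6),(-1,1):(193.4,216.4),(1,1):(188,245.6),(1,-1):(82.4,248.6)}
ub={(1,-1):(303.7,104.5),(-1,-1):(341.7,113.8),(-1,1):(313.7,162),(1,1):(271.7,150.3)}
def fit(ps,us,hx,hy,z=None):
    def f(v):
        r=[]
        for p,u in zip(ps,us):
            for k,uv in u.items():
                c,s=np.cos(v[3]),np.sin(v[3]);x,y=k[0]*hx,k[1]*hy
                X=np.array([v[0]+c*x-s*y,v[1]+s*x+c*y,v[2] if z is None else z]); r+=list(proj(p,X)[0]-uv)
        return r
    return least_squares(f,[550,-300 if z is None else 310,80,0])
for ps,us in (([a],[ua]),([b],[ub]),([a,b],[ua,ub])):
    s=fit(ps,us,60.5,115.5);print(s.x.round(2),np.sqrt(np.mean(s.fun**2)))
ms=dict(zip([(1,-1),(-1,-1),(-1,1),(1,1)],[(210,273),(279,303),(216,407),(140,368)]))
s=fit([b],[ms],90,130,4);print(s.x,s.cost)
E
```

```text
[ 5.5341e+02 -3.1016e+02  6.5910e+01 -2.0000e-02] 0.21160296725160355
[ 5.5725e+02 -3.1931e+02  6.4940e+01 -1.0000e-02] 0.14413543033904389
[ 5.5528e+02 -3.1056e+02  6.8870e+01 -1.0000e-02] 0.6790309620544048
[ 5.27088034e+02  3.13458039e+02 -5.56279179e+02 -6.87215047e-02] 4.852497851204926
```

Request:
servo_tool(commands=[[[0.05,-0.02,-0.06],0,0.5],[[0.1,-0.05,-0.117],0,0.5],[[0.15,-0.08,-0.117],5,0.5],[[0.2,-0.11,-0.117],10,0.5],[[0.25,-0.14,-0.117],15,0.5],[[0.3,-0.16,-0.117],19,0.5],[[0.35,-0.19,-0.117],19,0.5],[[0.39,-0.21,-0.117],19,0.5],[[0.428,-0.226,-0.117],19,0.5],[[0.428,-0.226,-0.117],19,0.5]])

```text
t: 2.6
position: [557.2, -313.1, 330.9]
tcp_rot: [1.0, -0.004, 0.0, -0.0]
force: [-0.7, -0.7, -0.1]
grip_width: 46.1
```

```bash
python3 - <<'E'
from h import *
s=sense();print(s["t"],s["position"],s["q"],R.from_quat(s["tcp_rot"]).as_matrix().round(3),s["grip_width"])
p=capture("wrist");save(p,"w1.png")
K,Rm,t=P(p);print(-Rm.T@t)
for l in ["cover_red_grip","screw_left","screw_right"]:
    print(l,[(o["conf"],o["xy"],o["region"].sum()) for o in outline_of(p,l)])
E
```

```text
2.6 [ 557.17914208 -313.0985657   330.86893907] [-5.48519655e-01  1.69137812e-01  1.77975956e+00  2.43225379e-04
  1.19263065e+00  1.03015178e+00] [[ 1.    -0.008  0.   ]
 [-0.008 -1.     0.   ]
 [ 0.    -0.    -1.   ]] 46.13729383774045
[ 639.35649846 -314.75609489  501.40640726]
cover_red_grip [(0.96, [279.3, 172.0], np.int64(15836))]
screw_left [(0.65, [217.3, 178.0], np.int64(569))]
screw_right [(0.74, [340.6, 177.0], np.int64(557))]
```

View pics/w1.png

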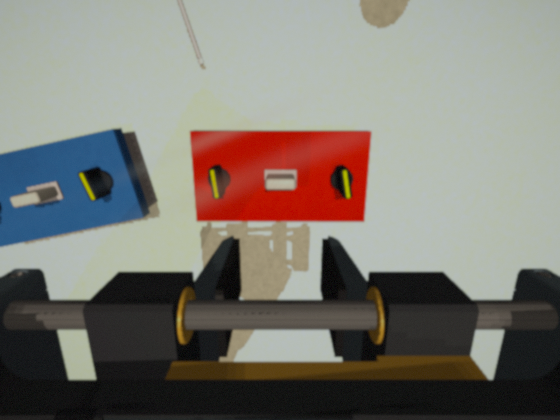

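```bash
python3 - <<'E'
from h import *
from scipy.optimize import least_squares
p=capture("wrist");a=capture("scene");b=capture("side")
save(p,"w1c.png",(180,120,380,235),4)
uw={(1,1):(192,130.5),(1,-1):(370,131),(-1,-1):(364.5,220.5),(-1,1):(197,221)}
ua={(-1,-1):(99.4,218.6),(-1,1):(193.4,216.4),(1,1):(188,245.6),(1,-1):(82.4,248.6)}
ub={(1,-1):(303.7,104.5),(-1,-1):(341.7,113.8),(-1,1):(313.7,162),(1,1):(271.7,150.3)}
def f(v,ps,us):
    r=[];c,s=np.cos(v[3]),np.sin(v[3])
    for q,u in zip(ps,us):
        for k,uv in u.items():
            x,y=k[0]*60.5,k[1]*115.5
            r+=list(proj(q,[v[0]+c*x-s*y,v[1]+s*x+c*y,v[2]])[0]-uv)
    return r
for ps,us in (([p],[uw]),([p,a,b],[uw,ua,ub])):
    s=least_squares(f,[550,-310,70,0],args=(ps,us));print(s.x.round(3),s.fun.round(1))
hsv=cv2.cvtColor(p["pixels"],cv2.COLOR_RGB2HSV)
m=cv2.inRange(hsv,(22,150,100),(38,255,255));m[:,:190]=0;m[235:]=0
n,l,st,ce=cv2.connectedComponentsWithStats(m)
for i in range(1,n):
    if st[i,4]>15:
        ys,xs=np.where(l==i)
        pts=np.array([onz(p,(x,y),107) for x,y in zip(xs,ys)])[:,:2]
        c=pts.mean(0);w,V=np.linalg.eigh(np.cov((pts-c).T));v=V[:,1]*np.sign(V[0,1])
        print(ce[i],c.round(1),"ang",np.arctan2(v[1],v[0]).round(3),"len",np.ptp((pts-c)@v))
E
```

```text
[ 5.54849e+02 -3.16541e+02  6.77010e+01 -1.20000e-02] [-1.   0.4  0.8  0.1 -0.7  0.1  0.9 -0.6]
[ 5.54629e+02 -3.14906e+02  6.69860e+01 -1.30000e-02] [-2.1  0.5 -0.6  0.3 -2.   0.1 -0.2 -0.7 -2.3  0.4 -1.8 -0.  -2.2 -0.5
 -2.7  0.1  0.3  0.5  0.7  0.4  0.1  0.5  0.3  0.8]
[211.73943662 181.84507042] [ 557.9 -232.1] ang 0.11 len 35.3022574956963
[344.15942029 181.60869565] [ 556.3 -393.9] ang 0.19 len 34.6566543070258
```

View pics/w1c.png

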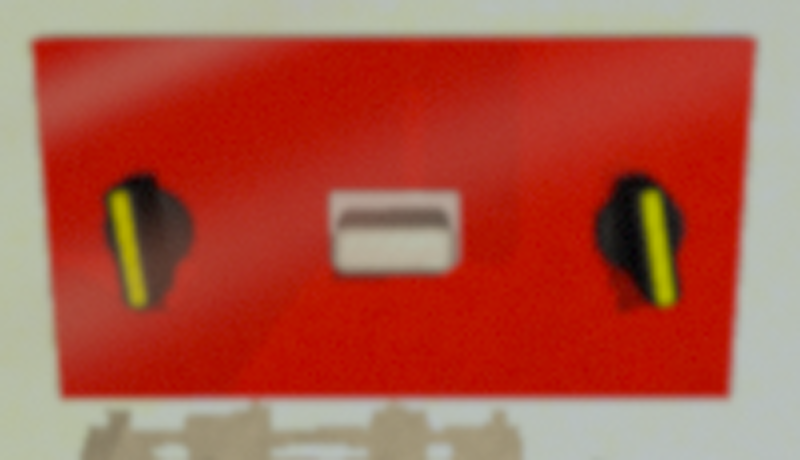

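Request:
servo_tool(commands=[[[0,-0.03,0.04],-3,0.5],[[0,-0.06,0.08],-6.8,0.5],[[0,-0.081,0.12],-6.8,0.5],[[0,-0.081,0.16],-6.8,0.5],[[0,-0.081,0.16],-6.8,0.5]])

```text
t: 3.58
position: [554.3, -234.1, 168.7]
tcp_rot: [0.999, 0.053, -0.002, -0.001]
force: [0.4, 0.7, 0.7]
grip_width: 45.6
```

```bash
cat > look.py <<'E'
from h import *
import sys
def look(name,z=107,xr=(150,420),ymax=300):
    s=sense();p=capture("wrist");save(p,name)
    Rm=R.from_quat(s["tcp_rot"]).as_matrix();print(s["t"],s["position"].round(1),"toolx ang",np.arctan2(Rm[1,0],Rm[0,0]).round(3),s["force"].round(1),s["grip_width"])
    print("tcp px",proj(p,s["position"]),"z85 under",proj(p,[*s["position"][:2],85]))
    hsv=cv2.cvtColor(p["pixels"],cv2.COLOR_RGB2HSV)
    m=cv2.inRange(hsv,(24,170,80),(38,255,255))
    n,l,st,ce=cv2.connectedComponentsWithStats(m)
    for i in range(1,n):
        if st[i,4]>30 and xr[0]<ce[i][0]<xr[1] and ce[i][1]<ymax:
            ys,xs=np.where(l==i)
            pts=np.array([onz(p,(x,y),z) for x,y in zip(xs,ys)])[:,:2]
            w,V=np.linalg.eigh(np.cov((pts-pts.mean(0)).T));v=V[:,1]
            if v[0]<0:v=-v
            c=pts.mean(0);print(ce[i].round(1),st[i,4],c.round(1),"ang",np.arctan2(v[1],v[0]).round(3),"len",np.ptp((pts-c)@v).round(1))
            d=Rm.T@(np.array([*c,85])-s["position"]);print("   tool shift",d.round(1))
    return p,s
if __name__=="__main__": look(sys.argv[1])
E
python3 look.py w2.png
```

```text
3.575 [ 554.3 -234.1  168.7] toolx ang 0.106 [0.4 0.7 0.7] 45.63918977902207
tcp px [[279.0934965  263.75302526]] z85 under [[279.84605265 218.21836645]]
[279.3 221.2] 359 [ 559.  -233.3] ang 0.122 len 33.9
   tool shift [ 5.1 -0.1 83.7]
```

View pics/w2.png

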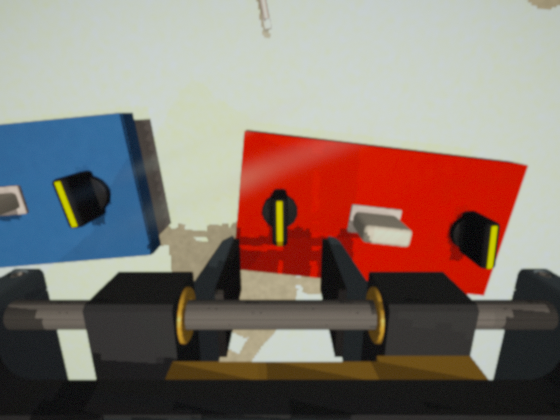

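Request:
servo_tool(commands=[[[0.004,0,0.02],-1,0.5],[[0.004,0,0.04],-1,0.5],[[0.004,0,0.06],-1,0.5],[[0.004,0,0.075],-1,0.5],[[0.004,0,0.083],-1,0.5],[[0.004,0,0.083],-1,0.5]])

```text
t: 4.38
position: [559.2, -234.3, 87.4]
tcp_rot: [0.998, 0.062, -0.001, -0.001]
force: [-0.5, 0.2, 0.8]
grip_width: 45.6
```

```bash
python3 look.py w3.png; python3 - <<'E'
from h import *
p=capture("side");save(p,"s3.png",(240,80,380,200),5)
E
```

```text
4.375 [ 559.2 -234.3   87.4] toolx ang 0.124 [-0.5  0.2  0.8] 45.64316459037999
tcp px [[279.14364614 263.74469161]] z85 under [[279.16833461 261.94644976]]
[276.8 274. ] 375 [ 562.7 -232.7] ang 0.11 len 26.1
   tool shift [ 3.7 -1.1  2.3]
```

View pics/s3.png

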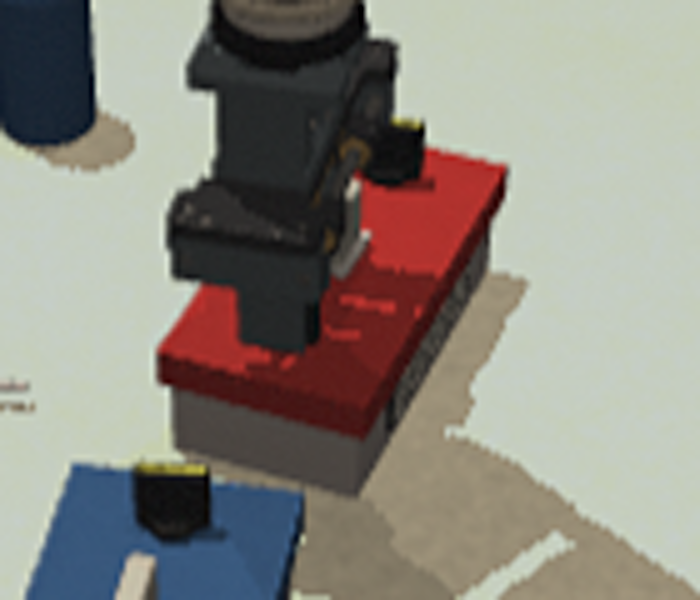

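View pics/w3.png

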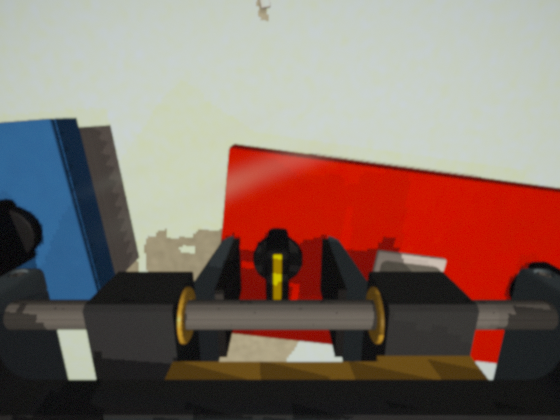

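Request:
servo_tool(commands=[[[0,-0.001,0.002],0,0.3],[[0,-0.001,0.002],0,0.1],[[0,-0.001,0.002],0,0.0],[[0,-0.001,0.002],0,0.0],[[0,-0.001,0.002],0,0.0]])

```text
t: 5.1
position: [559.6, -233.5, 86.4]
tcp_rot: [0.998, 0.062, -0.0, -0.0]
force: [-1.5, 1.7, 2.8]
grip_width: 11.9
```

```bash
python3 -c "
from h import *
s=sense();print(s['position'],s['force'],s['wrist_torque'],s['grip_width'])"
```

```text
[ 559.63146372 -233.49114197   86.42234808] [-1.48749598  1.6767505   2.78695178] [ 0.17260572  0.16827577 -0.03993335] 11.898194304128074
```

Request:
servo_tool(commands=[[[0,0,0],-9,0],[[0,0,0],-18,0],[[0,0,0],-27,0],[[0,0,0],-36,0],[[0,0,0],-36,0]])

```text
t: 5.72
position: [559.6, -233.3, 86.4]
tcp_rot: [0.93, 0.367, -0.0, -0.001]
force: [0.7, 3.1, 1.9]
grip_width: 12.0
```

```bash
python3 look.py w4.png;python3 -c "
from h import *
s=sense();print(s['position'],s['force'],s['wrist_torque'],s['grip_width'])"
```

```text
5.725 [ 559.6 -233.3   86.4] toolx ang 0.751 [0.7 3.1 1.9] 11.954188480673999
tcp px [[279.85636547 263.28413748]] z85 under [[279.86594659 262.19331498]]
[280.2 274.3] 154 [ 562.4 -231. ] ang 0.74 len 22.6
   tool shift [3.7 0.3 1.4]
[ 559.56863019 -233.32283907   86.39710849] [-1.55635369  1.78382825  2.35852872] [0.48100001 0.08578959 0.04123396] 11.79259746278598
```

View pics/w4.png

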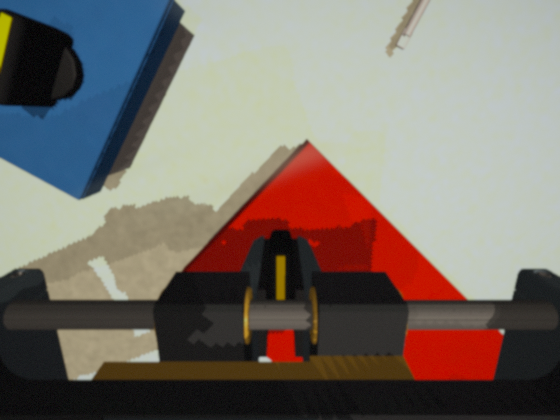

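Request:
servo_tool(commands=[[[0,0,0],-9,0],[[0,0,0],-18,0],[[0,0,0],-27,0],[[0,0,0],-35,0],[[0,0,0],-38,0],[[0,0,0],-38,0]])

```text
t: 6.52
position: [559.5, -233.3, 86.4]
tcp_rot: [0.762, 0.647, -0.0, -0.001]
force: [-1.2, 1.8, 2.6]
grip_width: 12.0
```

```bash
python3 look.py w5.png;python3 -c "
from h import *
s=sense();print(s['position'],s['force'],s['wrist_torque'],s['grip_width'])"
```

```text
6.525 [ 559.5 -233.3   86.4] toolx ang 1.409 [-1.2  1.8  2.6] 11.972405180726815
tcp px [[280.79543687 263.24555446]] z85 under [[280.79695837 262.17275753]]
[279.7 267.1] 56 [ 560.2 -225.6] ang 1.317 len 11.7
   tool shift [ 7.7 -0.6  1.4]
[ 559.53456466 -233.33300161   86.41802984] [-1.08470872  3.32489106  3.54470032] [ 0.36545594  0.24579811 -0.03592287] 11.510500905134661
```

Request:
servo_tool(commands=[[[0,0,0],0,0.2],[[0,0,0],0,0.5],[[0,0,-0.03],0,0.5],[[0,0,-0.08],0,0.5],[[-0.04,0.006,-0.083],10,0.5],[[-0.08,0.012,-0.083],20,0.5],[[-0.12,0.018,-0.083],30,0.5],[[-0.158,0.024,-0.083],40,0.5],[[-0.158,0.024,-0.083],50,0.5],[[-0.158,0.024,-0.083],60,0.5]])

```text
t: 7.82
position: [557.6, -393.8, 169.1]
tcp_rot: [0.984, 0.176, -0.001, -0.0]
force: [-0.8, -0.4, 0.1]
grip_width: 45.6
```

Request:
servo_tool(commands=[[[0,0,0],9.5,0.5],[[0,0,0],9.5,0.5]])

```text
t: 8.07
position: [557.6, -393.9, 169.0]
tcp_rot: [0.996, 0.094, -0.001, -0.0]
force: [0.4, -0.7, 0.1]
grip_width: 45.5
```

```bash
python3 look.py w6.png
```

```text
8.075 [ 557.6 -393.9  169. ] toolx ang 0.188 [ 0.4 -0.7  0.1] 45.45747161218812
tcp px [[279.23273919 263.65832706]] z85 under [[279.77693636 218.34545775]]
[280.4 227. ] 316 [ 557.8 -394.4] ang 0.176 len 35.2
   tool shift [ 0.3  0.6 84. ]
```

View pics/w6.png

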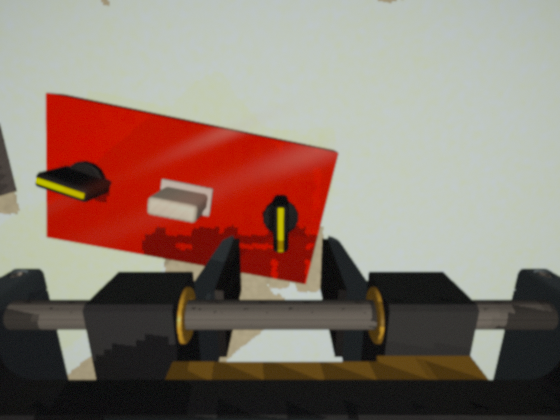

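Request:
servo_tool(commands=[[[0,0.0005,0.03],0,0.5],[[0,0.0005,0.06],0,0.5],[[0,0.0005,0.083],0,0.5],[[0,0.0005,0.083],0,0.5],[[0,0.0005,0.083],0,0.3],[[0,0.0005,0.083],0,0.1],[[0,0.0005,0.083],0,0],[[0,0.0005,0.083],0,0],[[0,0.0005,0.083],0,0]])

```text
t: 9.25
position: [557.8, -394.5, 86.5]
tcp_rot: [0.995, 0.096, -0.0, -0.0]
force: [-0.7, 2.0, 5.4]
grip_width: 12.3
```

Request:
servo_tool(commands=[[[0,0,0],-9,0],[[0,0,0],-18,0],[[0,0,0],-27,0],[[0,0,0],-36,0],[[0,0,0],-36,0]])

```text
t: 9.88
position: [557.8, -394.4, 86.6]
tcp_rot: [0.917, 0.398, -0.0, -0.0]
force: [-0.5, 1.0, 1.0]
grip_width: 12.0
```

Request:
servo_tool(commands=[[[0,0,0],-9,0],[[0,0,0],-18,0],[[0,0,0],-27,0],[[0,0,0],-34,0],[[0,0,0],-34,0]])

```text
t: 10.5
position: [557.7, -394.4, 86.5]
tcp_rot: [0.762, 0.647, -0.0, -0.0]
force: [0.3, 0.4, 1.7]
grip_width: 11.4
```

Request:
servo_tool(commands=[[[0,0,0],0,0.2],[[0,0,0],0,0.5],[[0,0,-0.04],0,0.5],[[0,0,-0.083],0,0.5],[[0,0,-0.12],0,0.5],[[0,0,-0.12],0,0.5]])

```text
t: 11.25
position: [559.1, -395.4, 209.8]
tcp_rot: [0.763, 0.647, 0.0, 0.002]
force: [0.1, -0.4, 0.2]
grip_width: 45.9
```

```bash
python3 look.py w7.png
```

```text
11.25 [ 559.1 -395.4  209.8] toolx ang 1.407 [ 0.1 -0.4  0.2] 45.92020549603367
tcp px [[280.77906688 263.25592969]] z85 under [[280.21222773 204.65345977]]
[243.7  13.4] 215 [ 557.5 -241.3] ang 1.403 len 18.2
   tool shift [152.1 -27.2 124.4]
[278.1 203.1] 38 [ 558.5 -387.8] ang 1.421 len 17.0
   tool shift [  7.7  -2.3 124.8]
[277.9 224.2] 37 [ 555.1 -406.7] ang 1.372 len 10.3
   tool shift [-11.5  -2.5 124.8]
```

View pics/w7.png

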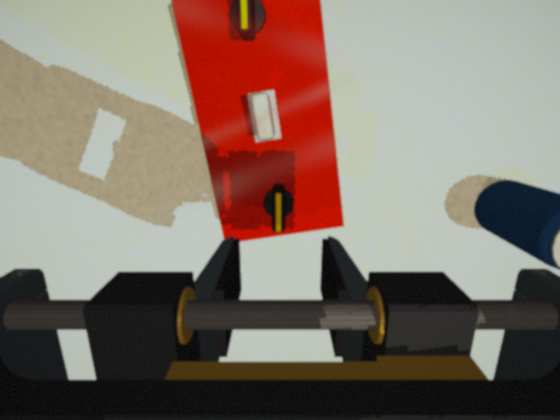

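Request:
servo_tool(commands=[[[0.04,-0.007,0.0],-4,0.5],[[0.0803,-0.0138,0.02],-8.8,0.5],[[0.0803,-0.0138,0.05],-8.8,0.5],[[0.0803,-0.0138,0.05],-8.8,0.5]])

```text
t: 11.8
position: [556.1, -312.1, 154.5]
tcp_rot: [0.711, 0.703, -0.001, -0.002]
force: [0.7, 0.5, 0.7]
grip_width: 45.3
```

```bash
python3 look.py w8.png
```

```text
11.8 [ 556.1 -312.1  154.5] toolx ang 1.56 [0.7 0.5 0.7] 45.30532331946371
tcp px [[281.06948335 263.39897396]] z85 under [[281.24817246 224.23331371]]
[284.5 121.3] 478 [ 559.  -235.2] ang 1.412 len 36.1
   tool shift [76.8  2.3 69.6]
```

View pics/w8.png

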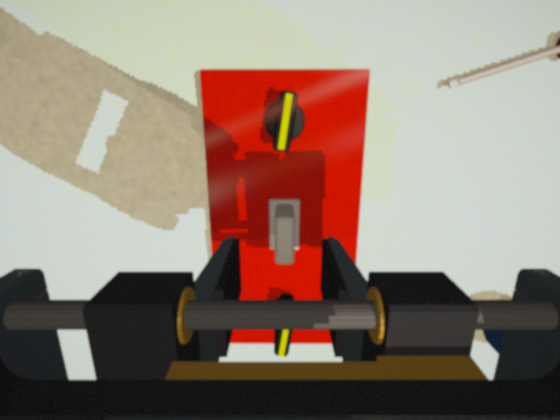

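Request:
servo_tool(commands=[[[-0.0018,0.0024,0.03],0,0.5],[[-0.0018,0.0024,0.06],0,0.5],[[-0.0018,0.0024,0.074],0,0.5],[[-0.0018,0.0024,0.074],0,0.5],[[-0.0018,0.0024,0.074],0,0.3],[[-0.0018,0.0024,0.074],0,0.1],[[-0.0018,0.0024,0.074],0,0],[[-0.0018,0.0024,0.074],0,0],[[-0.0018,0.0024,0.074],0,0]])

```text
t: 12.98
position: [559.4, -314.8, 82.7]
tcp_rot: [0.711, 0.703, -0.0, -0.001]
force: [-2.3, 1.2, 6.5]
grip_width: 14.0
```

Request:
servo_tool(commands=[[[0,0,-0.005],0,0],[[0,0,-0.012],0,0],[[0,0,-0.02],0,0],[[0,0,-0.03],0,0],[[0,0,-0.04],0,0],[[0,0,-0.06],0,0],[[0,0,-0.08],0,0],[[0,0,-0.1],0,0],[[0,0,-0.1],0,0]])

```text
t: 14.1
position: [560.5, -315.4, 185.0]
tcp_rot: [0.711, 0.703, 0.0, 0.001]
force: [0.4, 0.3, -4.5]
grip_width: 14.1
```

```bash
python3 look.py w9.png; python3 - <<'E'
from h import *
p=capture("side");save(p,"s9.png")
E
```

```text
14.1 [ 560.5 -315.4  185. ] toolx ang 1.56 [ 0.4  0.3 -4.5] 14.06420800970144
tcp px [[281.02395173 263.38116935]] z85 under [[280.66439943 212.52986528]]
[280.4 116.8] 1028 [ 561.  -236.4] ang 1.41 len 61.3
   tool shift [79.1 -0.5 99.9]
```

View pics/s9.png

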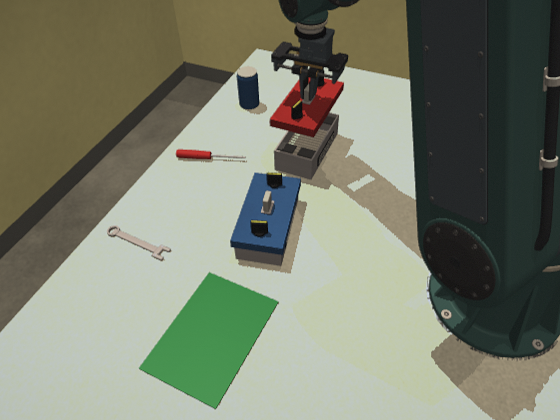

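View pics/w9.png

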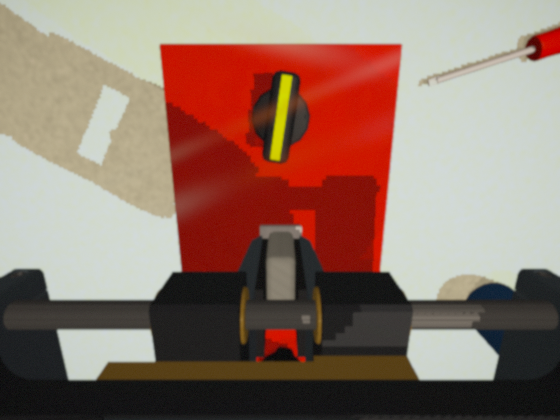

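Request:
servo_tool(commands=[[[0.015,0,-0.02],0,0],[[0.05,-0.002,-0.035],0,0],[[0.1,-0.006,-0.04],0,0],[[0.15,-0.009,-0.04],0,0],[[0.2,-0.012,-0.04],0,0],[[0.25,-0.015,-0.04],0,0],[[0.3,-0.018,-0.04],0,0],[[0.35,-0.02,-0.04],0,0],[[0.4,-0.023,-0.04],0,0],[[0.43,-0.025,-0.04],0,0]])

```text
t: 15.45
position: [538.2, 118.1, 223.4]
tcp_rot: [0.71, 0.704, -0.0, -0.001]
force: [1.0, -0.6, -4.9]
grip_width: 13.9
```

Request:
servo_tool(commands=[[[0.04,-0.002,0],0,0],[[0.08,-0.004,0],1,0],[[0.12,-0.006,0],2,0],[[0.16,-0.008,0],3,0],[[0.185,-0.0085,0],3,0],[[0.195,-0.0087,0],3,0],[[0.195,-0.0087,0],3,0]])

```text
t: 16.32
position: [531.2, 313.1, 223.5]
tcp_rot: [0.728, 0.685, -0.0, -0.001]
force: [0.3, 0.2, -3.5]
grip_width: 13.7
```

```bash
python3 look.py w10.png; python3 - <<'E'
from h import *
for n in("side","scene"):
    p=capture(n);save(p,n+"10.png")
p=capture("wrist")
hsv=cv2.cvtColor(p["pixels"],cv2.COLOR_RGB2HSV)
E
```

```text
16.325 [531.2 313.1 223.5] toolx ang 1.51 [ 0.3  0.2 -3.5] 13.650684142434745
tcp px [[281.01022424 263.28613349]] z85 under [[281.02626206 201.22666971]]
[280.4 116.8] 1022 [535.4 391.7] ang 1.359 len 70.8
   tool shift [ 78.6  -0.4 138.5]
```

View pics/w10.png

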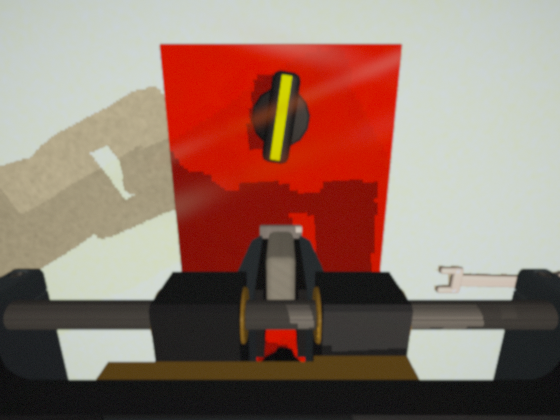

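View pics/side10.png

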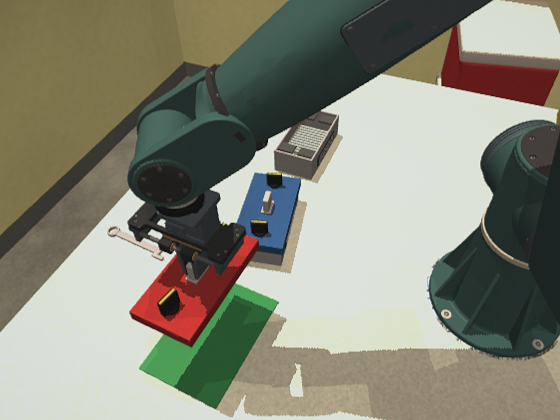

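Request:
servo_tool(commands=[[[0,0,0.03],0,0],[[0,0,0.06],0,0],[[0,0,0.09],0,0],[[0,0,0.12],0,0],[[0,0,0.145],0,0],[[0,0,0.16],0,0],[[0,0,0.17],0,0],[[0,0,0.17],0,0]])

```text
t: 17.52
position: [531.2, 312.1, 53.3]
tcp_rot: [0.729, 0.685, -0.001, -0.001]
force: [-0.2, -0.4, -4.1]
grip_width: 13.8
```

Request:
servo_tool(commands=[[[0,0,0.003],0,0],[[0,0,0.006],0,0],[[0,0,0.009],0,0],[[0,0,0.009],0,0]])

```text
t: 18.02
position: [531.0, 312.1, 44.2]
tcp_rot: [0.729, 0.685, -0.001, -0.001]
force: [-0.2, -0.1, -3.9]
grip_width: 14.1
```

```bash
python3 - <<'E'
from h import *
s=sense();print(s["position"],s["force"],s["wrist_torque"])
for n in("side","scene"):
    p=capture(n);save(p,n+"11.png",(100,220,320,400) if n=="side" else (300,170,480,290),3.5)
E
```

```text
[531.03439439 312.10280112  44.16740927] [-0.16636678 -0.06863253 -3.92247172] [-0.04397414 -0.10691476  0.00488854]
```

View pics/side11.png

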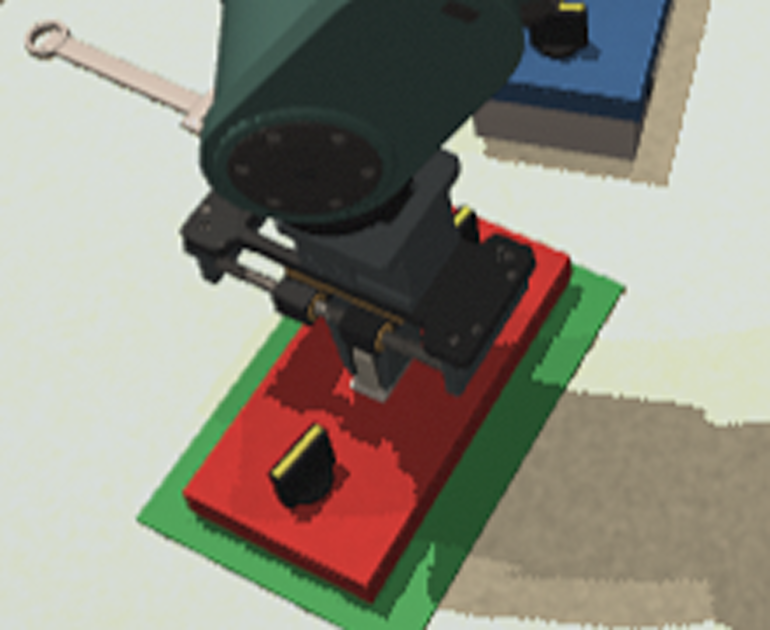

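View pics/scene11.png

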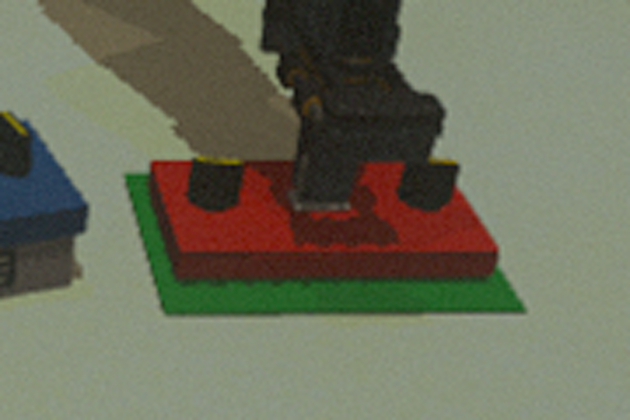

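Request:
servo_tool(commands=[[[0,0,0.001],0,0],[[0,0,0.002],0,0],[[0,0,0.003],0,0],[[0,0,0.003],0,0]])

```text
t: 18.62
position: [531.1, 312.1, 41.2]
tcp_rot: [0.729, 0.685, -0.001, -0.001]
force: [0.2, -0.1, -3.9]
grip_width: 13.8
```

Request:
servo_tool(commands=[[[0,0,0.001],0,0],[[0,0,0.002],0,0],[[0,0,0.002],0,0]])

```text
t: 19.0
position: [531.1, 312.1, 39.2]
tcp_rot: [0.729, 0.685, -0.001, -0.001]
force: [-0.1, -0.2, -4.4]
grip_width: 13.8
```

Request:
servo_tool(commands=[[[0,0,0.001],0,0],[[0,0,0.002],0,0],[[0,0,0.002],0,0]])

```text
t: 19.38
position: [531.0, 312.1, 37.1]
tcp_rot: [0.729, 0.685, -0.001, -0.001]
force: [1.0, 0.2, -4.1]
grip_width: 14.4
```

Request:
servo_tool(commands=[[[0,0,0.001],0,0],[[0,0,0.002],0,0],[[0,0,0.002],0,0]])

```text
t: 19.75
position: [531.1, 312.1, 36.7]
tcp_rot: [0.729, 0.685, -0.001, -0.001]
force: [-11.2, -7.0, 26.4]
grip_width: 13.9
```

Request:
servo_tool(commands=[[[0,0,0.0],0,0],[[0,0,0.0],0,0.1],[[0,0,0.0],0,0.25],[[0,0,0.0],0,0.4],[[0,0,0.0],0,0.4]])

```text
t: 20.38
position: [531.2, 312.2, 36.7]
tcp_rot: [0.729, 0.685, -0.001, -0.001]
force: [-0.3, -0.2, -0.1]
grip_width: 36.1
```

```bash
python3 look.py w12.png
```

```text
20.375 [531.2 312.2  36.7] toolx ang 1.508 [-0.3 -0.2 -0.1] 36.08195878494239
tcp px [[280.93664289 263.27698962]] z85 under [[280.80780513 312.55881053]]
[280.3 116.8] 1031 [536.  392.6] ang 1.356 len 24.7
   tool shift [ 80.5  -0.3 -48.4]
```

View pics/w12.png

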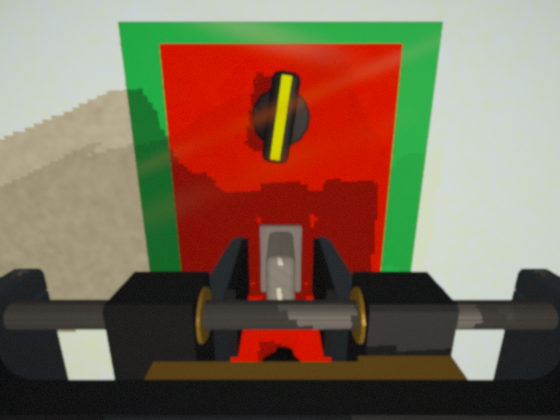

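Released, cover centred on the mat. Retreat upward.

Request:
servo_tool(commands=[[[0,0,-0.02],0,0.4],[[0,0,-0.05],0,0.4],[[0,0,-0.1],0,0.4],[[0,0,-0.15],0,0.4],[[0,0,-0.2],0,0.4],[[0,0,-0.25],0,0.4],[[0,0,-0.25],0,0.4],[[0,0,-0.25],0,0.4]])

```text
t: 21.42
position: [531.4, 312.1, 287.1]
tcp_rot: [0.729, 0.685, -0.001, -0.001]
force: [-0.9, -0.5, -0.3]
grip_width: 36.4
```

```bash
python3 - <<'E'
from look import *
p,s=look("w13.png",z=85,xr=(0,560))
for n in("side",):
    q=capture(n);save(q,n+"13.png")
for l in["cover_red_grip","mat_top"]: print(l,[(o["conf"],onz(p,o["xy"],30).round(0)) for o in outline_of(p,l)])
E
```

```text
21.425 [531.4 312.1 287.1] toolx ang 1.508 [-0.9 -0.5 -0.3] 36.35777580073943
tcp px [[280.95434992 263.32401749]] z85 under [[281.0864553 187.1959895]]
[280.3 115.9] 159 [535.5 391.1] ang 1.364 len 32.1
   tool shift [ 79.2  -0.5 202. ]
[280.6 244.4] 141 [526.5 240.8] ang 1.357 len 33.6
   tool shift [-7.140e+01 -1.000e-01  2.021e+02]
cover_red_grip [(0.69, array([531., 329.,  30.]))]
mat_top [(0.87, array([469., 361.,  30.]))]
```

View pics/w13.png

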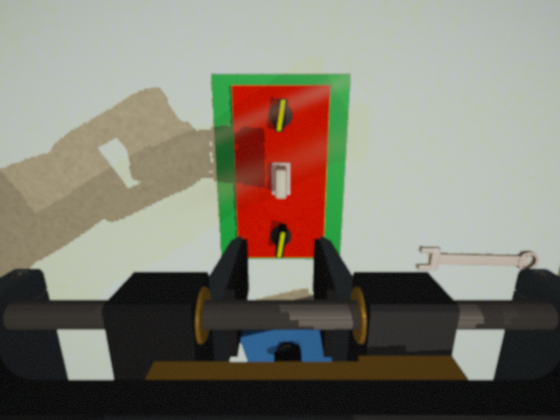

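View pics/side13.png

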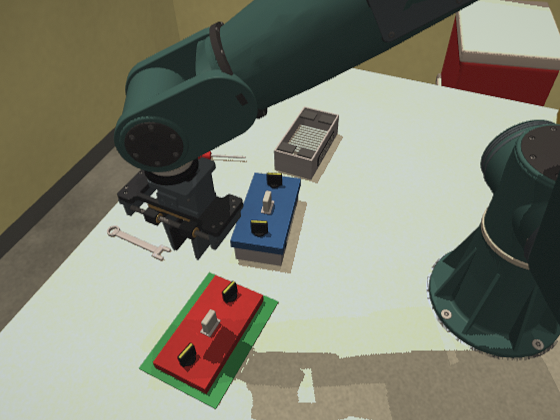

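The side view shows the red cover flat on the green mat around (212,330), centred, both screws loose and the gripper clear.

```bash
python3 -c "
from workcell import *
print(hand_in())"
```

```text
the job is handed in; nothing more can be done
None
```

The red cover is off its box and lying flat, right way up, in the middle of the green mat. I loosened the left screw and then the right. I then lifted the cover by its handle, lowered it onto the mat in the gripper, let go and backed off 250 mm. The job was handed in at about 21.6 s; `hand_in()` gave no verdict.

- **Screws:** the last wrist picture shows both bars at about 1.36 rad with the cover turned about -0.06 rad, so both joints are at roughly 1.42 rad, past the 1.0 needed.
- **Position:** the wrist and side pictures show the cover level and centred on the mat. The tool let go at (531, 312) mm. My mat centre estimate was (531, 313), the average of (535, 313) from the scene camera and (527, 313) from the side camera, an 8 mm disagreement in x, well inside the 50 mm limit.
- **Forces:** the highest force I saw was about 26 N up on the tool as the cover met the mat. After release the force was back to about zero, and nothing else had moved.
- **What disagreed:** the last network readings were off. They put the cover at y = 329 and the mat at (469, 361), which the pictures plainly contradict, so I went by the pictures.

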